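Open the lighter worn-blade jar and hold its safety cap up

ROBOT

A 6-joint arm with a two-finger parallel gripper is mounted at the origin on a cart in front of the work surface, level with it; the furniture and walls round the work are solid. World frame = base frame: x ahead of the robot, y to its left, z up, the work surface at z = 0. Lengths are in m, angles in rad, forces in N, time in s.
With the tool pointing down it reaches from about 0.25 to 0.775 m from the base axis. Payload 4 kg.
Tool frame: the origin (TCP) lies at the very end of the fingers, on their centre line; the grasp point (between the pads) lies 19 mm behind it (grip_depth is the distance from the TCP to the grasp point, in m); z points along the fingers, y is the direction in which the jaws open and shut (so a half turn about z gives the same grasp; the last joint's range is limited). The gripper opens to 85 mm and grips with 20 to 120 N. Pads are 22 mm wide; open, the fingers measure 114 mm over their backs; the gripper's body (76 mm by 85 mm) begins 54 mm behind the grasp point. The pads swing forward as they close: fully open they stand 13 mm farther back than shut.
Start: joints at [-1.396, 0.087, 1.371, -0, 1.684, -0.103], TCP at [0.151, -0.529, 0.231] pointing down, gripper open.
Joint ranges: [-3.1, 3.1], [-0.76, 2.03], [0.27, 2.55], [-1.08, 4.22], [0.17, 2.65], [-2.57, 2.57]. Speed limits (rad/s): [2.79, 2.79, 3.14, 3.14, 3.14, 3.14].

INTERFACE

Orientations are given as a rotation vector (axis times angle).
In Python, from workcell import read_state, snapshot, camera_model, hand_in, grip_depth gives the robot as it stands.
- The arm moves only by the shell command python3 -m jog 'ROWS' [FORCE]. ROWS is JSON, a list of rows, each an object with "gripper": the opening in per cent of the stroke, from 0 (shut) to 100 (fully open); "travel": the shift along the tool's x, y, z in m, a list of three; "turn": the turn, a rotation vector about the tool's x, y, z in degrees, a list of three. A call has 1 to 20 rows; each row shifts and turns the pose as measured when the row begins, along the tool's axes as they then stand; what a row does not reach is not made up. A row lasts 1/10 s, in which the tool goes at most 50 mm and 8.59 degrees, less where a joint would pass 70% of its speed; a pose out of reach is approached as far as the arm can. A call is refused whole if a number of a shift passes 0.05 or a number of a turn 8.59, either way. A call with a gripper value outside its range is refused whole. The fingers move at their own pace and stop on an object; FORCE is the grip in N (left out, the last holds). Time passes only in rows, so rows that do not move let the fingers close. It gives the time, the measured TCP pose, the force and the opening at its end, in the units of the state.
- read_state(): the state, without advancing time (a new reading comes with each control period).
- snapshot(name): name is "scene" or "top" or "wrist"; returns (picture, depth): 384x512x3 uint8, blue, green, red; 384x512 float32, m along the optical axis (not along the pixel's ray), 0 where there is no reading.
- camera_model(name): a dict with "camera_matrix" (3x3 intrinsics, pixels), "R" (3x3) and "t" (3): a world point X has camera coordinates R X + t; the wrist camera has in their place "mount" (4x4, takes a point from camera to tool coordinates, whose origin is the TCP and whose axes are the flange's). Camera axes: x right, y down, z forward; pixel columns grow to the right and rows downward; lengths in m; the calibration is good to about 2 mm. A picture is of the moment at which its call begins: read the wrist's pose just before it. camera_model takes no time and is no camera call.
- hand_in(): hands the job in, once; it reports no verdict.
The state is a dict: "time_s": time; "qpos": joint angles; "dq": joint speeds; "tau": joint torques, N m; "position": TCP position; "ee_rot": TCP orientation; "wrist_force": force on the tool from outside, world axes, zero at the start; "moment": the same for the moment, N m; "gripper_width": finger opening in m.
Only numpy, scipy, OpenCV 4.12 (cv2) and the standard library are available. Lean on these libraries where they do the work, as an engineer would, in place of code of your own. Each camera call takes 0.05 s, during which the arm holds its last target.

TASK

Two look-alike worn-blade jars stand in the bench rack: one is nearly full and stays shut, the other has only a few blades in it and has room for more. Raise a jar a centimetre or so by its locked cap, without taking it out of its bay, to feel by the weight which one is the lighter, and set it fully down again; then press the lighter jar's push-and-turn cap down, twist it anticlockwise until it is free, and lift it off. Finish while still holding that cap in the gripper, level and about 10 cm straight above the open jar's mouth, so that worn blades can be dropped in; both jars stay standing in their bays and the things lying around are not disturbed.

Things in the scene. Friction and masses are not known exactly. Their poses are not given: they have to be found in the camera images.
- rack: Grey steel bench rack, fixed: base plate 92 mm (its x) by 242 mm (its y), 6 mm thick, with two square bays, inside 67x67 mm, walls 3 mm thick and 40 mm tall above the plate. Origin: centre of its underside; bay centres are 60 mm either way along its y. A jar has 1.5 mm play all round in its bay and cannot turn there.
- jar_a: White square plastic jar, 64x64 mm, 80 mm tall to its flat shoulder, with a round neck (47 mm over its lugs) up to the rim at 104 mm. Origin: centre of its underside, z up. It stands loose in either bay of the rack. Both jars look the same; with cap and contents one weighs 0.19 to 0.24 kg, the other 0.52 to 0.71 kg, and which is which changes from start to start whatever the name or bay.
- jar_a_mouth (a point): Centre of jar_a's rim, on its axis, 104 mm above its underside.
- cap_a: Grey ribbed round push-and-turn cap of jar_a, 54 mm in diameter, 26 mm tall, 0.06 kg. Origin: centre of the skirt's lower edge, z up. Locked, the origin is 87 mm above the jar's underside (93 mm above the table), its flat top 113 mm, and its x axis lies along the jar's within 5 degrees. The jar can be lifted by its locked cap.
- cap_a_liner (a joint): Press depth of cap_a against the sprung liner inside it (m): 0 when locked or off, 0.006 bottomed. 5 N starts it, 11 N bottoms it. Not pressed, a tooth stops the cap turning. Pressed 3.5 mm or more it turns anticlockwise (from above); turned 45 to 82 degrees against the jar it lifts straight off; near 85 degrees is a stop. Clockwise is blocked.
- jar_b: White square plastic jar, 64x64 mm, 80 mm tall to its flat shoulder, with a round neck (47 mm over its lugs) up to the rim at 104 mm. Origin: centre of its underside, z up. It stands loose in either bay of the rack. Both jars look the same; with cap and contents one weighs 0.19 to 0.24 kg, the other 0.52 to 0.71 kg, and which is which changes from start to start whatever the name or bay.
- jar_b_mouth (a point): Centre of jar_b's rim, on its axis, 104 mm above its underside.
- cap_b: Grey ribbed round push-and-turn cap of jar_b, 54 mm in diameter, 26 mm tall, 0.06 kg. Origin: centre of the skirt's lower edge, z up. Locked, the origin is 87 mm above the jar's underside (93 mm above the table), its flat top 113 mm, and its x axis lies along the jar's within 5 degrees. The jar can be lifted by its locked cap.
- cap_b_liner (a joint): Press depth of cap_b against the sprung liner inside it (m): 0 when locked or off, 0.006 bottomed. 5 N starts it, 11 N bottoms it. Not pressed, a tooth stops the cap turning. Pressed 3.5 mm or more it turns anticlockwise (from above); turned 45 to 82 degrees against the jar it lifts straight off; near 85 degrees is a stop. Clockwise is blocked.
- card_pack: Bystander, not to be disturbed: banded pack of white cards, 56x86x33 mm, lying flat. Origin: centre of its underside.
- knocking_block: Bystander, not to be disturbed: rubber-faced wooden knocking block, 51x110x50 mm. Origin: centre of its underside.
Mind the look-alikes: they are no part of the job. Leave any green or purple look-alike of the cap_b alone.

How it is judged:
On the way, in this order (a step that is already met when the one before it is completed fails the run):
1. one of the jars is raised at least 5 mm off its bay's floor, still in its bay (z of any of jar_a, jar_b in the frame of rack above 0.011 m), for 0.2 s.
2. a cap is pressed down at least 3 mm against its spring with its jar down in its bay (((value of joint cap_a_liner above 0.003 m and z of jar_a in the frame of rack below 0.009 m and angle between jar_a's own z axis and vertical below 0.06 rad) or (value of joint cap_b_liner above 0.003 m and z of jar_b in the frame of rack below 0.009 m and angle between jar_b's own z axis and vertical below 0.06 rad))), for 0.1 s.
At the end, for the whole second after the job is handed in: The lighter jar's cap is held by the fingers, its lower edge 60 to 150 mm above that jar's rim and within 30 mm of its axis, level within 11 degrees, still, touching no jar; both jars stand fully down (within 3 mm) and upright in their bays; the heavier jar's cap is still on and locked (((z of cap_a in the frame of jar_a_mouth between 0.06 and 0.15 m and horizontal distance between cap_a and jar_a below 0.03 m and angle between cap_a's own z axis and vertical below 0.2 rad and contact force between cap_a and the fingers above 2 N and contact force between cap_a and jar_a below 0.05 N and linear speed of cap_a below 0.03 m/s and z of each of jar_a, jar_b in the frame of rack below 0.009 m and angle between each of jar_a, jar_b's own z axis and vertical below 0.06 rad and contact force between jar_a and rack below 3.2 N and contact force between jar_a and the arm below 0.05 N and z of cap_b in the frame of jar_b below 0.09 m and angle between the x axis of cap_b and the x axis of jar_b, either way round below 0.25 rad) or (z of cap_b in the frame of jar_b_mouth between 0.06 and 0.15 m and horizontal distance between cap_b and jar_b below 0.03 m and angle between cap_b's own z axis and vertical below 0.2 rad and contact force between cap_b and the fingers above 2 N and contact force between cap_b and jar_b below 0.05 N and linear speed of cap_b below 0.03 m/s and z of each of jar_b, jar_a in the frame of rack below 0.009 m and angle between each of jar_b, jar_a's own z axis and vertical below 0.06 rad and contact force between jar_b and rack below 3.2 N and contact force between jar_b and the arm below 0.05 N and z of cap_a in the frame of jar_a below 0.09 m and angle between the x axis of cap_a and the x axis of jar_a, either way round below 0.25 rad))); the arm keeps its last pose, push and grip.
It fails at once if a jar is taken out of its bay or tipped ((z of jar_a in the frame of rack above 0.042 m or angle between jar_a's own z axis and vertical above 0.25 rad) or (z of jar_b in the frame of rack above 0.042 m or angle between jar_b's own z axis and vertical above 0.25 rad)).
It fails at once if a bystander is moved more than 2 cm (distance of any of card_pack, knocking_block from where it was at the start of the episode above 0.02 m).
It also fails if it takes over 45 s, if anything falls off the work surface, if the arm or the gripper's body presses on something with over 40 N, if the wrist force passes 120 N, or if a joint passes its speed limit or range.

## Working session

There is one attempt and no reset: what is moved stays moved. The work goes in short steps, Python scripts to look and compute and a shell command to move; the robot and the scene stay as the last step left them, time stands still between calls to the robot, and variables do not carry over. Pictures are saved under pics/ and viewed, and the job is handed in when it is done.

```bash
ls; mkdir -p pics; python3 - <<'E'
from workcell import *
import cv2,numpy as np
s=read_state();print(s)
for n in("scene","top"):
    p,d=snapshot(n);cv2.imwrite(f"pics/{n}0.png",p);np.save(f"pics/{n}0.npy",d)
    print(n,camera_model(n))
print(camera_model("wrist"),grip_depth)
E
```

```text
pics
{'time_s': 0.0, 'qpos': array([-1.39610091e+00,  8.79553733e-02,  1.37230757e+00,  1.34147780e-05,
        1.68361692e+00, -1.03085205e-01]), 'dq': array([-8.77782252e-04, -3.57034299e-05,  3.40212542e-04, -1.11479758e-03,
       -4.47225707e-04,  1.74327006e-04]), 'tau': array([ 4.49580648e-04, -3.51872098e+01, -3.13266599e+01,  3.11731731e-05,
        1.09475409e-02,  2.51425308e-05]), 'position': array([ 0.15073872, -0.52839902,  0.23011189]), 'ee_rot': array([-3.10907533e+00, -4.34621077e-01,  1.07605507e-04]), 'wrist_force': array([-0.00370718,  0.53318306, -1.3361607 ]), 'moment': array([-0.02644581,  0.02538935, -0.05441027]), 'gripper_width': 0.08538047897997207}
scene {'camera_matrix': array([[476.68583013,   0.        , 244.93404799],
       [  0.        , 476.68583013, 195.41642527],
       [  0.        ,   0.        ,   1.        ]]), 'R': array([[-0.68269606, -0.73059416,  0.01258017],
       [-0.47387657,  0.42957258, -0.76870566],
       [ 0.55620777, -0.53075378, -0.63947896]]), 't': array([0.49775368, 0.27042646, 0.95723483])}
top {'camera_matrix': array([[372.3
[... 173 characters left out ...]
950268,  0.02354404],
       [-0.99076522,  0.01762762, -0.1344379 ],
       [ 0.13395601, -0.02614682, -0.99064228]]), 't': array([0.16643985, 0.53334556, 0.89695439])}
{'camera_matrix': array([[292.78343964,   0.        , 253.13254974],
       [  0.        , 292.78343964, 193.86043783],
       [  0.        ,   0.        ,   1.        ]]), 'mount': array([[ 1.16560811e-04, -9.53004162e-01, -3.02957180e-01,
         7.81182787e-02],
       [ 9.99999668e-01, -1.33070096e-04,  8.03338370e-04,
        -7.53074030e-04],
       [-8.05899352e-04, -3.02957173e-01,  9.53003831e-01,
        -1.42125993e-01],
       [ 0.00000000e+00,  0.00000000e+00,  0.00000000e+00,
         1.00000000e+00]])} 0.0187
```

View pics/top0.png

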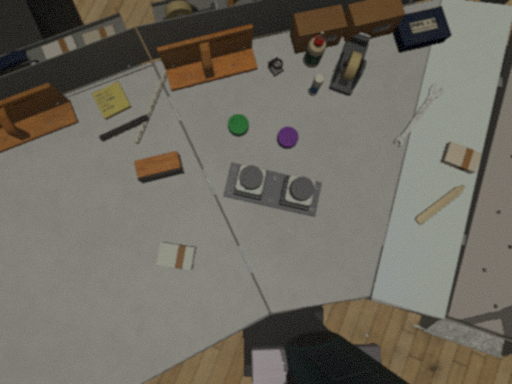

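View pics/scene0.png

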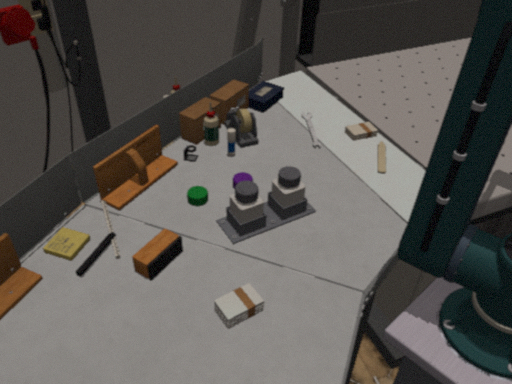

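The top view shows the rack at about (273,189), with grey-capped jars at (251,177) and (300,190). The green cap at (238,125) and the purple one at (288,137) are the look-alikes, so I leave those alone. Next I measure the two jars and check a crop.

```bash
cat > h.py <<'E'
import numpy as np,cv2
from workcell import *
def plane(cam,u,v,z):
    K=cam["camera_matrix"];R=cam["R"];t=cam["t"]
    r=R.T@np.linalg.solve(K,[u,v,1.]);c=-R.T@t
    return c+r*(z-c[2])/r[2]
def world(cam,u,v,d):
    return cam["R"].T@(np.linalg.solve(cam["camera_matrix"],[u,v,1.])*d-cam["t"])
E
python3 - <<'E'
from h import *
for n,box in(("top",(215,150,330,220)),("scene",(210,160,320,240))):
    p=cv2.imread(f"pics/{n}0.png");d=np.load(f"pics/{n}0.npy");c=camera_model(n)
    x0,y0,x1,y1=box
    cv2.imwrite(f"pics/{n}_crop.png",cv2.resize(p[y0:y1,x0:x1],None,fx=6,fy=6,interpolation=cv2.INTER_CUBIC))
    v,u=np.mgrid[y0:y1,x0:x1];dd=d[y0:y1,x0:x1]
    K=c["camera_matrix"]
    P=np.stack([(u-K[0,2])/K[0,0]*dd,(v-K[1,2])/K[1,1]*dd,dd],-1)
    W=(P-c["t"])@c["R"]
    m=((W[...,2]>.108)&(W[...,2]<.13)).astype(np.uint8)
    nn,l,st,ce=cv2.connectedComponentsWithStats(m)
    for i in range(1,nn):
        if st[i,4]<60: continue
        q=W[l==i]; print(n,"captop",ce[i]+[x0,y0],st[i,4],np.median(q,0).round(4),q.mean(0).round(4),(np.percentile(q,97,0)-np.percentile(q,3,0)).round(3), "plane",plane(c,*(ce[i]+[x0,y0]),.119).round(4))
    m=((W[...,2]>.078)&(W[...,2]<.092)).astype(np.uint8)
    nn,l,st,ce=cv2.connectedComponentsWithStats(m)
    for i in range(1,nn):
        if st[i,4]>60:
            q=W[l==i][:,:2].astype(np.float32); print("shoulder",cv2.minAreaRect(q))
    m=((W[...,2]>.002)&(W[...,2]<.06))
    q=W[m][:,:2].astype(np.float32)
    if n=="top": print("rack",len(q),cv2.minAreaRect(q))
E
```

```text
top captop [251.11363636 176.78409091] 440 [0.5586 0.1534 0.1189] [0.5589 0.1532 0.1187] [0.048 0.046 0.007] plane [0.5589 0.1533 0.119 ]
top captop [302.14508929 188.12723214] 448 [0.5307 0.0375 0.1189] [0.5307 0.0374 0.1188] [0.046 0.048 0.007] plane [0.5307 0.0374 0.119 ]
shoulder ((0.5595295429229736, 0.15299147367477417), (0.06380689144134521, 0.06418807059526443), 75.43455505371094)
shoulder ((0.5316904187202454, 0.03649801015853882), (0.06404422223567963, 0.06447768956422806), 76.2723617553711)
rack 2072 ((0.5595181584358215, 0.09459186345338821), (0.29814931750297546, 0.18206419050693512), 88.85758209228516)
scene captop [288.8        174.28709677] 310 [0.5271 0.0456 0.1189] [0.5279 0.045  0.118 ] [0.048 0.049 0.011] plane [0.527  0.0461 0.119 ]
scene captop [245.75362319 189.36231884] 345 [0.5553 0.1619 0.119 ] [0.5557 0.1615 0.1178] [0.048 0.047 0.012] plane [0.5546 0.1626 0.119 ]
shoulder ((0.5289329290390015, 0.042431969195604324), (0.06845582276582718, 0.06475690007209778), 71.90629577636719)
shoulder ((0.5592972636222839, 0.1581767350435257), (0.06456726044416428, 0.06645353138446808), 76.86243438720703)
```

View pics/top_crop.png

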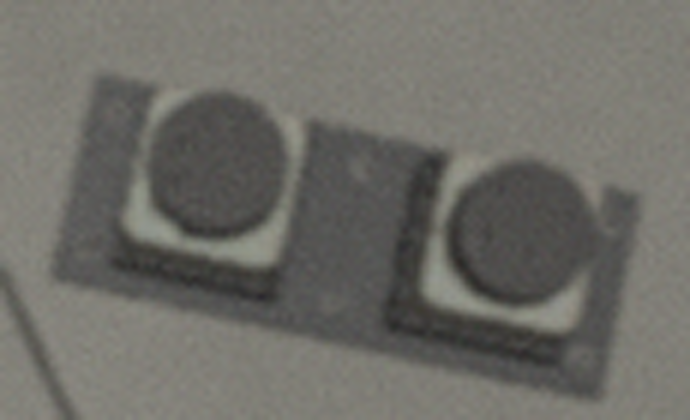

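```bash
cat >> h.py <<'E'
from scipy.spatial.transform import Rotation as Ro
def totool(target):
    s=read_state();R=Ro.from_rotvec(s["ee_rot"]).as_matrix()
    return R.T@(np.array(target)-s["position"])
def down():
    s=read_state();R=Ro.from_rotvec(s["ee_rot"]).as_matrix()
    # rotation (tool frame, deg) bringing tool z to vertical down
    zt=R.T@np.array([0,0,-1.]);return np.degrees(np.cross([0,0,1],zt))
E
python3 - <<'E'
from h import *
s=read_state();print(Ro.from_rotvec(s["ee_rot"]).as_matrix().round(3));print(totool([.529,.041,.23]),down())
E
```

```text
[[ 0.962  0.274 -0.   ]
 [ 0.274 -0.962  0.002]
 [ 0.    -0.002 -1.   ]]
[ 0.51992415 -0.44394071  0.00122447] [-0.11258404 -0.01171334  0.        ]
```

```bash
python3 -m jog '[{"gripper":100,"travel":[0.037,-0.032,0],"turn":[0,0,0]},{"gripper":100,"travel":[0.037,-0.032,0],"turn":[0,0,0]},{"gripper":100,"travel":[0.037,-0.032,0],"turn":[0,0,0]},{"gripper":100,"travel":[0.037,-0.032,0],"turn":[0,0,0]},{"gripper":100,"travel":[0.037,-0.032,0],"turn":[0,0,0]},{"gripper":100,"travel":[0.037,-0.032,0],"turn":[0,0,0]},{"gripper":100,"travel":[0.037,-0.032,0],"turn":[0,0,0]},{"gripper":100,"travel":[0.037,-0.032,0],"turn":[0,0,0]},{"gripper":100,"travel":[0.037,-0.032,0],"turn":[0,0,0]},{"gripper":100,"travel":[0.037,-0.032,0],"turn":[0,0,0]}]'
python3 - <<'E'
from h import *
s=read_state();print(s["position"],s["qpos"]);print(totool([.529,.041,.23]),down())
E
```

```text
time_s: 1.1
position: [0.4217, -0.1125, 0.2249]
ee_rot: [-3.104, -0.411, 0.004]
wrist_force: [1.6, -0.9, -0.1]
gripper_width: 0.0853
[ 0.42168199 -0.1125453   0.22492076] [-0.39660568 -0.16313268  1.62533183  0.00769397  1.68684972  0.91170748]
[ 0.14358242 -0.1203636  -0.00397575] [-0.60794352  0.06920247  0.        ]
```

```bash
python3 -m jog '[{"gripper":100,"travel":[0.037,-0.031,-0.001],"turn":[0,0,0]},{"gripper":100,"travel":[0.037,-0.031,-0.001],"turn":[0,0,0]},{"gripper":100,"travel":[0.037,-0.031,-0.001],"turn":[0,0,0]},{"gripper":100,"travel":[0.034,-0.029,-0.001],"turn":[-0.5,0,0]},{"gripper":100,"travel":[0,0,0],"turn":[0,0,0]}]'
python3 - <<'E'
from h import *
s=read_state();print(s["position"],s["qpos"],s["wrist_force"]);print(totool([.529,.041,.23]),down())
p,d=snapshot("wrist");cv2.imwrite("pics/w1.png",p);np.savez("pics/w1.npz",d=d,pos=s["position"],rot=s["ee_rot"])
E
```

```text
time_s: 1.6
position: [0.533, 0.0554, 0.2268]
ee_rot: [-3.11, -0.425, 0.007]
wrist_force: [-0.8, 0.0, -0.1]
gripper_width: 0.0854
[0.53299798 0.05536305 0.2268177 ] [-0.00383148  0.05996152  1.40862772  0.00249214  1.67790069  1.29578369] [-0.75016225  0.01152232 -0.05329507]
[-0.00771551  0.01275336 -0.00319857] [-0.21289819  0.23145621  0.        ]
```

View pics/w1.png

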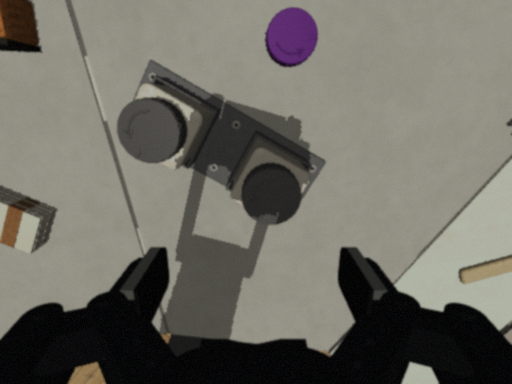

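The wrist view shows the two grey caps at (152,130) and (271,194), with arrows on their tops. The purple look-alike is at (292,37). I'll project the cap tops to world positions.

```bash
cat >> h.py <<'E'
def wristcaps(f,tops=(.112,.126)):
    z=np.load(f);d=z["d"];c=camera_model("wrist");K=c["camera_matrix"]
    v,u=np.mgrid[0:384,0:512]
    P=np.stack([(u-K[0,2])/K[0,0]*d,(v-K[1,2])/K[1,1]*d,d],-1)
    T=np.eye(4);T[:3,:3]=Ro.from_rotvec(z["rot"]).as_matrix();T[:3,3]=z["pos"];T=T@c["mount"]
    W=P@T[:3,:3].T+T[:3,3]
    m=((W[...,2]>tops[0])&(W[...,2]<tops[1])&(d>0)).astype(np.uint8)
    n,l,st,ce=cv2.connectedComponentsWithStats(m)
    for i in range(1,n):
        if st[i,4]>300:
            q=W[l==i];
            r=T[:3,:3]@np.linalg.solve(K,[*ce[i],1.]);pp=T[:3,3]+r*(.119-T[2,3])/r[2]
            print(ce[i].round(1),st[i,4],"med",np.median(q,0).round(4),"circ",cv2.minEnclosingCircle(q[:,:2].astype(np.float32)),"ray",pp.round(4))
    return W
E
python3 - <<'E'
from h import *
W=wristcaps("pics/w1.npz")
print(totool([.53,.04,.15]))
E
```

```text
[149.6 129.7] 3344 med [0.562  0.1546 0.1185] circ ((0.5604696869850159, 0.1552056223154068), 0.027699947357177734) ray [0.5621 0.1544 0.119 ]
[271.4 195.1] 2714 med [0.5342 0.0397 0.1187] circ ((0.5324538350105286, 0.0389208048582077), 0.02775714173913002) ray [0.5343 0.0397 0.119 ]
[-0.00497518  0.01256448  0.07673054]
```

```bash
python3 - <<'E'
from h import *
print(totool([.533,.039,.14]),down())
E
python3 -m jog '[{"gripper":100,"travel":[-0.0025,0.0075,0.03],"turn":[0,0,0]},{"gripper":100,"travel":[0,0.007,0.03],"turn":[0,0,0]},{"gripper":100,"travel":[0,0,0.018],"turn":[0,0,0]},{"gripper":100,"travel":[0,0,0],"turn":[0,0,0]}]'
python3 - <<'E'
from h import *
s=read_state();print(s["position"],s["wrist_force"]);print(totool([.533,.039,.093]),down())
p,d=snapshot("wrist");cv2.imwrite("pics/w2.png",p);np.savez("pics/w2.npz",d=d,pos=s["position"],rot=s["ee_rot"])
wristcaps("pics/w2.npz")
E
```

```text
[-0.0022925   0.01435258  0.08671082] [-0.14293448  0.33013449  0.        ]
time_s: 2.05
position: [0.5313, 0.0353, 0.1464]
ee_rot: [3.113, 0.42, -0.011]
wrist_force: [0.2, -1.1, 0.2]
gripper_width: 0.0855
[0.53125721 0.03530775 0.14635734] [ 0.21449249 -1.07807461  0.21809924]
[ 0.00304005 -0.00307081  0.05333858] [-0.02964323  0.40932482  0.        ]
[ 67.2 130.7] 7426 med [0.5626 0.1542 0.1185] circ ((0.5606894493103027, 0.15498033165931702), 0.027801472693681717) ray [0.5627 0.1539 0.119 ]
[248.9 223.2] 5368 med [0.5349 0.0397 0.1187] circ ((0.532695472240448, 0.03905908763408661), 0.02761317975819111) ray [0.535  0.0398 0.119 ]
```

View pics/w2.png

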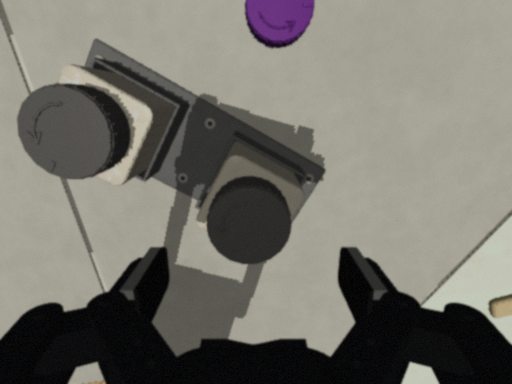

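The wrist depth, the rays and the top view put the right cap at about (0.534, 0.0395). The scene camera differs by about 8 mm, so I'm relying on the wrist. I'll descend to TCP z of about 0.090.

```bash
python3 -m jog '[{"gripper":100,"travel":[0.004,-0.003,0.01],"turn":[0,0.4,0]},{"gripper":100,"travel":[0,0,0.015],"turn":[0,0,0]},{"gripper":100,"travel":[0,0,0.015],"turn":[0,0,0]},{"gripper":100,"travel":[0,0,0.01],"turn":[0,0,0]},{"gripper":100,"travel":[0,0,0],"turn":[0,0,0]}]'
python3 - <<'E'
from h import *
s=read_state();print(s["position"],s["wrist_force"]);print(totool([.534,.0395,.090]),down())
E
```

```text
time_s: 2.6
position: [0.5388, 0.0377, 0.1018]
ee_rot: [3.112, 0.415, 0.023]
wrist_force: [0.8, 1.2, -0.0]
gripper_width: 0.0855
[0.5388377  0.03773055 0.10184276] [ 0.83978834  1.19240155 -0.04895886]
[-0.0043768 -0.0030222  0.0117684] [ 0.22879758 -0.83297124  0.        ]
```

```bash
python3 -m jog '[{"gripper":100,"travel":[-0.004,-0.002,0.008],"turn":[0.2,-0.7,0]},{"gripper":100,"travel":[0,0,0.003],"turn":[0,0,0]},{"gripper":100,"travel":[0,0,0],"turn":[0,0,0]}]'
python3 - <<'E'
from h import *
s=read_state();print(s["position"],s["wrist_force"]);print(totool([.534,.0395,.090]),down())
E
```

```text
time_s: 2.9
position: [0.5356, 0.0387, 0.0921]
ee_rot: [3.113, 0.415, 0.008]
wrist_force: [-0.2, -0.9, 0.3]
gripper_width: 0.0854
[0.53556203 0.03868802 0.09209639] [-0.22888759 -0.94948013  0.34245951]
[-0.0013053  -0.00119551  0.00208831] [ 0.07420003 -0.28814565  0.        ]
```

```bash
python3 -m jog '[{"gripper":0,"travel":[-0.001,-0.001,0.001],"turn":[0,-0.3,0]},{"gripper":0,"travel":[0,0,0],"turn":[0,0,0]},{"gripper":0,"travel":[0,0,0],"turn":[0,0,0]},{"gripper":0,"travel":[0,0,0],"turn":[0,0,0]},{"gripper":0,"travel":[0,0,0],"turn":[0,0,0]},{"gripper":0,"travel":[0,0,0],"turn":[0,0,0]},{"gripper":0,"travel":[0,0,0],"turn":[0,0,0]},{"gripper":0,"travel":[0,0,0],"turn":[0,0,0]}]' 60
python3 - <<'E'
from h import *
s=read_state();print(s["position"],s["wrist_force"],s["moment"]);print(down())
p,d=snapshot("wrist");cv2.imwrite("pics/w3.png",p)
p,d=snapshot("scene");cv2.imwrite("pics/s3.png",cv2.resize(p[130:260,190:340],None,fx=4,fy=4))
E
```

```text
time_s: 3.7
position: [0.535, 0.0396, 0.0925]
ee_rot: [3.112, 0.415, 0.003]
wrist_force: [1.0, -0.7, -1.0]
gripper_width: 0.053
[0.53502917 0.03955115 0.0924964 ] [ 0.96055941 -0.72084374 -0.99967104] [-0.0021678   0.03495055 -0.00039066]
[ 0.10972757 -0.09311123  0.        ]
```

View pics/w3.png

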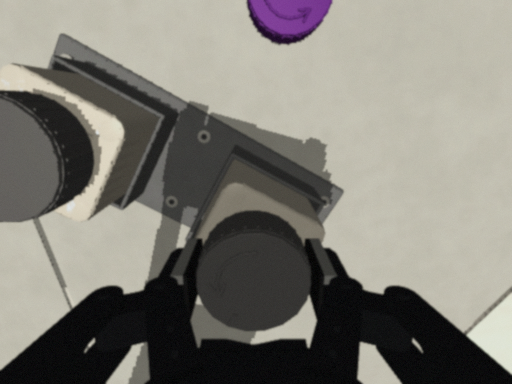

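View pics/s3.png

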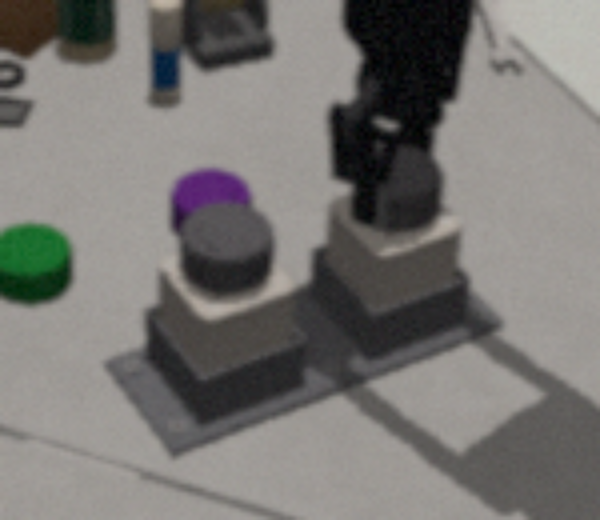

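The pads now hold the right cap, seen at wrist (253,270), with an opening of 53 mm. I'll lift about 12 mm and read the weight.

```bash
python3 -m jog '[{"gripper":0,"travel":[0,0,-0.006],"turn":[0,0,0]},{"gripper":0,"travel":[0,0,-0.005],"turn":[0,0,0]},{"gripper":0,"travel":[0,0,-0.003],"turn":[0,0,0]},{"gripper":0,"travel":[0,0,0],"turn":[0,0,0]},{"gripper":0,"travel":[0,0,0],"turn":[0,0,0]},{"gripper":0,"travel":[0,0,0],"turn":[0,0,0]}]'
for i in 1 2 3; do python3 -m jog '[{"gripper":0,"travel":[0,0,0],"turn":[0,0,0]}]'; done
```

```text
time_s: 4.4
position: [0.5332, 0.0394, 0.1034]
ee_rot: [3.113, 0.415, -0.006]
wrist_force: [0.9, -0.5, -3.8]
gripper_width: 0.0533
time_s: 4.5
position: [0.5332, 0.0394, 0.1033]
ee_rot: [3.113, 0.415, -0.006]
wrist_force: [1.0, 0.0, -4.7]
gripper_width: 0.0531
time_s: 4.6
position: [0.5332, 0.0393, 0.1033]
ee_rot: [3.113, 0.415, -0.006]
wrist_force: [1.0, 0.0, -5.5]
gripper_width: 0.0532
time_s: 4.7
position: [0.5332, 0.0394, 0.1033]
ee_rot: [3.113, 0.415, -0.006]
wrist_force: [0.3, 0.2, -5.1]
gripper_width: 0.0532
```

```bash
for i in 1 2 3 4; do python3 -m jog '[{"gripper":0,"travel":[0,0,0],"turn":[0,0,0]}]'|grep -E "wrist|posit"; done
python3 -c "
from h import *
print(down())
p,d=snapshot('scene');cv2.imwrite('pics/s4.png',cv2.resize(p[130:260,190:340],None,fx=4,fy=4))"
```

```text
position: [0.5332, 0.0394, 0.1032]
wrist_force: [1.2, -0.2, -4.9]
position: [0.5332, 0.0394, 0.1032]
wrist_force: [-0.1, -0.4, -4.6]
position: [0.5332, 0.0394, 0.1033]
wrist_force: [1.7, 0.2, -4.9]
position: [0.5332, 0.0394, 0.1033]
wrist_force: [1.5, -0.6, -5.2]
[ 0.02871187  0.23850377 -0.        ]
```

View pics/s4.png

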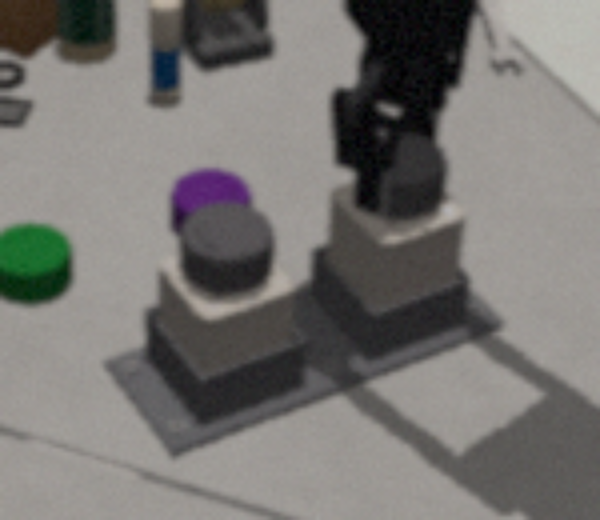

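The jar is visibly up by about 11 mm and weighs a steady 4.9 N (about 0.5 kg), so this right one is the heavy jar. I'll set it down and weigh the left one as a check.

```bash
python3 -m jog '[{"gripper":0,"travel":[0.001,0,0.005],"turn":[0,0.2,0]},{"gripper":0,"travel":[0,0,0.004],"turn":[0,0,0]},{"gripper":0,"travel":[0,0,0.002],"turn":[0,0,0]},{"gripper":0,"travel":[0,0,0],"turn":[0,0,0]},{"gripper":0,"travel":[0,0,0],"turn":[0,0,0]}]'
python3 -c "
from h import *
print(read_state()['position'],down())"
```

```text
time_s: 5.65
position: [0.5342, 0.0399, 0.0933]
ee_rot: [3.114, 0.415, 0.0]
wrist_force: [-1.0, 0.2, -1.2]
gripper_width: 0.0532
[0.53417319 0.03985726 0.09330584] [ 0.02034117 -0.00270994  0.        ]
```

```bash
python3 -m jog '[{"gripper":0,"travel":[0,0,0.001],"turn":[0,0,0]},{"gripper":0,"travel":[0,0,0],"turn":[0,0,0]},{"gripper":0,"travel":[0,0,0],"turn":[0,0,0]}]'
python3 -m jog '[{"gripper":100,"travel":[0,0,0],"turn":[0,0,0]},{"gripper":100,"travel":[0,0,0],"turn":[0,0,0]},{"gripper":100,"travel":[0,0,0],"turn":[0,0,0]},{"gripper":100,"travel":[0,0,0],"turn":[0,0,0]},{"gripper":100,"travel":[0,0,0],"turn":[0,0,0]}]'
python3 -m jog '[{"gripper":100,"travel":[0,0,-0.02],"turn":[0,0,0]},{"gripper":100,"travel":[0,0,-0.03],"turn":[0,0,0]},{"gripper":100,"travel":[0,0,-0.02],"turn":[0,0,0]},{"gripper":100,"travel":[0,0,0],"turn":[0,0,0]}]'
python3 - <<'E'
from h import *
s=read_state();print(s["position"],totool([.562,.1545,.16]),down())
p,d=snapshot("wrist");cv2.imwrite("pics/w5.png",p);np.savez("pics/w5.npz",d=d,pos=s["position"],rot=s["ee_rot"])
wristcaps("pics/w5.npz")
E
```

```text
time_s: 5.95
position: [0.5342, 0.0399, 0.0931]
ee_rot: [3.114, 0.415, 0.001]
wrist_force: [-0.6, -0.4, -1.7]
gripper_width: 0.0531
time_s: 6.45
position: [0.5362, 0.0398, 0.0946]
ee_rot: [3.113, 0.415, 0.009]
wrist_force: [0.0, 0.3, 0.3]
gripper_width: 0.0852
time_s: 6.85
position: [0.535, 0.0398, 0.1654]
ee_rot: [3.113, 0.415, 0.004]
wrist_force: [0.2, -0.0, -0.3]
gripper_width: 0.0855
[0.53504286 0.03983729 0.16542171] [ 0.05604895 -0.10359735  0.005452  ] [ 0.06450909 -0.15017529  0.        ]
[ 92.  136.7] 5846 med [0.5623 0.1542 0.1186] circ ((0.5607267618179321, 0.1551058292388916), 0.027833620086312294) ray [0.5625 0.1541 0.119 ]
[252.8 220.2] 4401 med [0.5338 0.0403 0.1187] circ ((0.531903088092804, 0.03972271457314491), 0.027581626549363136) ray [0.534  0.0403 0.119 ]
```

View pics/w5.png

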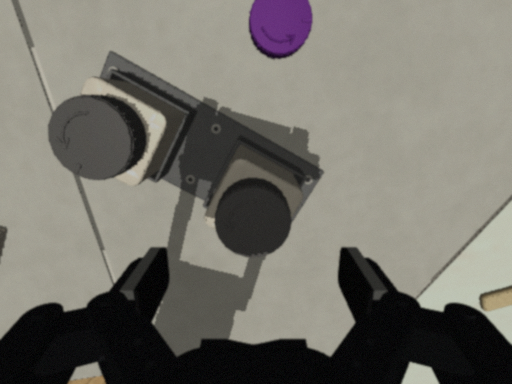

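The right cap is back at its original height. I'll move over the left jar.

```bash
python3 -m jog '[{"gripper":100,"travel":[0.018,-0.034,0],"turn":[0,0,0]},{"gripper":100,"travel":[0.018,-0.034,0],"turn":[0,0,0]},{"gripper":100,"travel":[0.015,-0.028,0],"turn":[0,0,0]},{"gripper":100,"travel":[0,0,0.01],"turn":[0,0,0]},{"gripper":100,"travel":[0,0,0],"turn":[0,0,0]}]'
python3 - <<'E'
from h import *
s=read_state();print(s["position"],s["qpos"],totool([.562,.154,.09]),down())
E
```

```text
time_s: 7.4
position: [0.5563, 0.1474, 0.145]
ee_rot: [3.113, 0.41, -0.016]
wrist_force: [-0.1, -0.4, -0.8]
gripper_width: 0.0854
[0.55629997 0.14741915 0.14497179] [ 1.61262761e-01  1.82838653e-01  1.43554545e+00 -1.28078917e-03
  1.53345924e+00  1.47024338e+00] [ 0.00777672 -0.00489422  0.05489321] [ 0.01397386  0.59170471 -0.        ]
```

```bash
python3 -m jog '[{"gripper":100,"travel":[0.007,-0.0045,0.008],"turn":[0,0.3,0]},{"gripper":100,"travel":[0,0,0.012],"turn":[0,0,0]},{"gripper":100,"travel":[0,0,0.01],"turn":[0,0,0]},{"gripper":100,"travel":[0,0,0],"turn":[0,0,0]}]'
python3 - <<'E'
from h import *
s=read_state();print(s["position"],totool([.562,.154,.09]),down())
E
```

```text
time_s: 7.8
position: [0.5604, 0.1508, 0.1093]
ee_rot: [3.113, 0.405, -0.016]
wrist_force: [0.3, 0.6, -0.4]
gripper_width: 0.0856
[0.5603778  0.15076983 0.10930515] [ 0.00259129 -0.00272305  0.01927757] [ 0.04364661  0.58645438 -0.        ]
```

```bash
python3 -m jog '[{"gripper":100,"travel":[0.002,-0.003,0.009],"turn":[0,0.5,0]},{"gripper":100,"travel":[0,0,0.007],"turn":[0,0,0]},{"gripper":100,"travel":[0,0,0],"turn":[0,0,0]},{"gripper":100,"travel":[0,0,0.001],"turn":[0,0,0]}]'
python3 - <<'E'
from h import *
s=read_state();print(s["position"],totool([.562,.154,.09]),down())
E
```

```text
time_s: 8.2
position: [0.5617, 0.1532, 0.091]
ee_rot: [3.115, 0.402, -0.0]
wrist_force: [0.5, -0.3, 0.1]
gripper_width: 0.0858
[0.56165167 0.15323135 0.09098334] [ 0.0005324  -0.00065601  0.00098251] [ 0.05506967  0.02199442 -0.        ]
```

```bash
python3 -m jog '[{"gripper":0,"travel":[0,-0.001,0.001],"turn":[0,0,0]},{"gripper":0,"travel":[0,0,0],"turn":[0,0,0]},{"gripper":0,"travel":[0,0,0],"turn":[0,0,0]},{"gripper":0,"travel":[0,0,0],"turn":[0,0,0]},{"gripper":0,"travel":[0,0,0],"turn":[0,0,0]},{"gripper":0,"travel":[0,0,0],"turn":[0,0,0]},{"gripper":0,"travel":[0,0,0],"turn":[0,0,0]}]' 60
python3 -m jog '[{"gripper":0,"travel":[0,0,-0.006],"turn":[0,0,0]},{"gripper":0,"travel":[0,0,-0.005],"turn":[0,0,0]},{"gripper":0,"travel":[0,0,-0.002],"turn":[0,0,0]},{"gripper":0,"travel":[0,0,0],"turn":[0,0,0]},{"gripper":0,"travel":[0,0,0],"turn":[0,0,0]},{"gripper":0,"travel":[0,0,0],"turn":[0,0,0]}]'
for i in 1 2 3 4; do python3 -m jog '[{"gripper":0,"travel":[0,0,0],"turn":[0,0,0]}]' | grep -E "wri|pos"; done
python3 -c "
from h import *
print(down())
p,d=snapshot('scene');cv2.imwrite('pics/s6.png',cv2.resize(p[130:260,190:340],None,fx=4,fy=4))"
```

```text
time_s: 8.9
position: [0.5617, 0.1551, 0.0911]
ee_rot: [-3.116, -0.403, -0.002]
wrist_force: [-0.2, 0.1, 0.0]
gripper_width: 0.0535
time_s: 9.5
position: [0.5613, 0.1543, 0.1041]
ee_rot: [3.115, 0.402, -0.0]
wrist_force: [-0.6, -0.1, -3.4]
gripper_width: 0.0532
position: [0.5612, 0.1543, 0.1039]
wrist_force: [0.2, 0.4, -1.9]
position: [0.5611, 0.1543, 0.1038]
wrist_force: [-0.5, 1.0, -1.2]
position: [0.5611, 0.1543, 0.1036]
wrist_force: [-0.4, 0.4, -2.0]
position: [0.561, 0.1543, 0.1035]
wrist_force: [1.2, 0.9, -1.6]
[ 0.05305022  0.0716806  -0.        ]
```

View pics/s6.png

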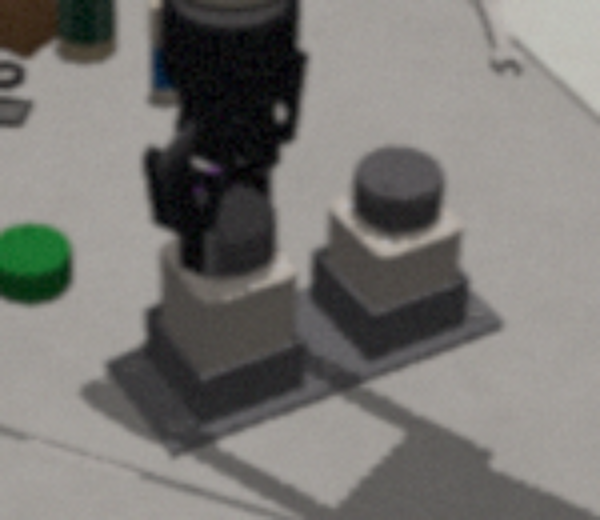

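The left jar is up by about 12.5 mm and reads about 1.7 N (0.2 kg), so it is the light one. I'll set it down and press.

```bash
python3 -m jog '[{"gripper":0,"travel":[0,0,0.006],"turn":[0,0,0]},{"gripper":0,"travel":[0,0,0.005],"turn":[0,0,0]},{"gripper":0,"travel":[0,0,0.002],"turn":[0,0,0]},{"gripper":0,"travel":[0,0,0],"turn":[0,0,0]},{"gripper":0,"travel":[0,0,0],"turn":[0,0,0]}]' 80
python3 -m jog '[{"gripper":0,"travel":[0,0,0.003],"turn":[0,0,0]},{"gripper":0,"travel":[0,0,0.003],"turn":[0,0,0]}]' 80
python3 -m jog '[{"gripper":0,"travel":[0,0,0.002],"turn":[0,0,0]},{"gripper":0,"travel":[0,0,0.001],"turn":[0,0,0]}]' 80
```

```text
time_s: 10.45
position: [0.5618, 0.1544, 0.0912]
ee_rot: [3.115, 0.402, 0.002]
wrist_force: [-0.6, -1.3, -0.7]
gripper_width: 0.0527
time_s: 10.65
position: [0.5624, 0.1545, 0.088]
ee_rot: [3.115, 0.402, 0.006]
wrist_force: [-2.8, -1.9, 8.8]
gripper_width: 0.0526
time_s: 10.85
position: [0.5628, 0.1544, 0.0884]
ee_rot: [3.114, 0.403, 0.009]
wrist_force: [-2.9, 0.1, 5.7]
gripper_width: 0.053
```

```bash
python3 -m jog '[{"gripper":0,"travel":[0,0,0.005],"turn":[0,0,0]},{"gripper":0,"travel":[0,0,0.005],"turn":[0,0,0]}]' 80
python3 -m jog '[{"gripper":0,"travel":[0,0,0.005],"turn":[0,0,0]},{"gripper":0,"travel":[0,0,0.005],"turn":[0,0,0]}]' 80
python3 -c "
from h import *
print(down(),read_state()['qpos'],totool([.562,.1545,.085]))"
```

```text
time_s: 11.05
position: [0.5635, 0.1546, 0.0854]
ee_rot: [3.114, 0.403, 0.015]
wrist_force: [-10.7, -2.2, 24.4]
gripper_width: 0.0529
time_s: 11.25
position: [0.5644, 0.1545, 0.0858]
ee_rot: [3.113, 0.404, 0.023]
wrist_force: [-9.4, -2.0, 19.9]
gripper_width: 0.053
[ 0.22057895 -0.80770661  0.        ] [ 0.17187636  0.22611599  1.50593246 -0.00266321  1.3951681   1.48506895] [-0.0023085  -0.00055834  0.00073194]
```

Pressed to the bottom: 5.8 mm of travel at 20–24 N. Now I twist anticlockwise, which is negative about tool z, while keeping up the push.

```bash
python3 -m jog '[{"gripper":0,"travel":[-0.002,0,0.004],"turn":[0,-0.5,-5]},{"gripper":0,"travel":[0,0,0.004],"turn":[0,0,-5]}]' 80
python3 -c "
from h import *
s=read_state();R=Ro.from_rotvec(s['ee_rot']).as_matrix();print(np.degrees(np.arctan2(R[1,0],R[0,0])),s['moment'])
print(down(),read_state()['qpos'][5],totool([.562,.1545,.085]))"
```

```text
time_s: 11.45
position: [0.5636, 0.1548, 0.0851]
ee_rot: [3.064, 0.681, 0.018]
wrist_force: [-9.3, -1.7, 15.9]
gripper_width: 0.0528
25.061497503294614 [-0.29720172  1.46477248 -0.39966177]
[ 0.32212205 -0.61134998  0.        ] 1.3063930914724307 [-0.0016175  -0.00042136  0.00010962]
```

```bash
python3 -m jog '[{"gripper":0,"travel":[-0.002,0,0.003],"turn":[0,-0.3,-6]},{"gripper":0,"travel":[-0.001,0,0.003],"turn":[0,-0.3,-6]},{"gripper":0,"travel":[-0.001,0,0.003],"turn":[0,-0.2,-6]}]' 80
python3 -c "
from h import *
s=read_state();R=Ro.from_rotvec(s['ee_rot']).as_matrix();print(np.degrees(np.arctan2(R[1,0],R[0,0])),s['moment'])
print(down(),read_state()['qpos'][5],totool([.562,.1545,.085]))"
```

```text
time_s: 11.75
position: [0.5635, 0.1551, 0.0856]
ee_rot: [2.909, 1.167, 0.017]
wrist_force: [-3.3, 1.9, 8.9]
gripper_width: 0.053
43.73512657797805 [ 0.38783341  0.5678596  -0.23063852]
[ 0.59573785 -0.41179858  0.        ] 0.9825448580778464 [-0.00153802 -0.00059772  0.00063174]
```

```bash
python3 -m jog '[{"gripper":0,"travel":[-0.001,0,0.004],"turn":[0.3,-0.3,-6]},{"gripper":0,"travel":[-0.001,0,0.004],"turn":[0.2,-0.2,-6]},{"gripper":0,"travel":[-0.001,0,0.004],"turn":[0.2,-0.2,-6]}]' 80
python3 -c "
from h import *
s=read_state();R=Ro.from_rotvec(s['ee_rot']).as_matrix();print(np.degrees(np.arctan2(R[1,0],R[0,0])),s['moment'])
print(down(),read_state()['qpos'][5],totool([.562,.1545,.085]))"
```

```text
time_s: 12.05
position: [0.5621, 0.1559, 0.0851]
ee_rot: [-2.686, -1.626, -0.002]
wrist_force: [-6.4, 0.4, 13.9]
gripper_width: 0.0532
62.39230215725776 [ 0.16462968  1.17367328 -0.29170248]
[-0.04406523 -0.11896676  0.        ] 0.6536965193828855 [-0.00132208  0.00052658  0.00011784]
```

```bash
python3 -m jog '[{"gripper":0,"travel":[-0.001,0,0.004],"turn":[0,0,-6]},{"gripper":0,"travel":[-0.001,0,0.004],"turn":[0,0,-6]},{"gripper":0,"travel":[0,0,0.003],"turn":[0,0,-4]},{"gripper":0,"travel":[0,0,0.002],"turn":[0,0,0]}]' 80
python3 -c "
from h import *
s=read_state();R=Ro.from_rotvec(s['ee_rot']).as_matrix();print(np.degrees(np.arctan2(R[1,0],R[0,0])),s['moment'])
print(down(),read_state()['qpos'][5],totool([.562,.1545,.085]))
p,d=snapshot('wrist');cv2.imwrite('pics/w7.png',p)"
```

```text
time_s: 12.45
position: [0.5625, 0.1564, 0.086]
ee_rot: [2.422, 2.001, 0.018]
wrist_force: [-4.5, -2.0, 7.7]
gripper_width: 0.053
79.12977591957275 [-0.24347343  0.65132558  0.08526408]
[ 0.4102482  -0.49446315  0.        ] 0.35975776647821844 [-0.00193567 -0.00015363  0.0009561 ]
```

View pics/w7.png

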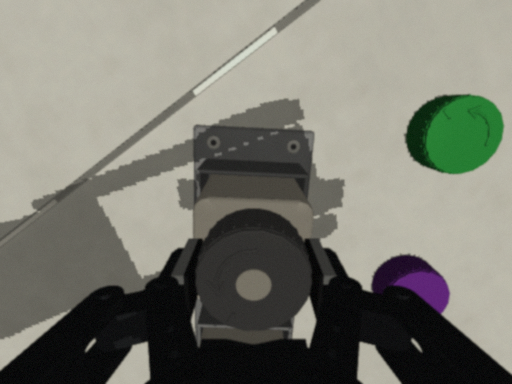

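Turned 64° from the locked position. I'll lift slowly and check that the jar stays down.

```bash
python3 -m jog '[{"gripper":0,"travel":[-0.001,0,-0.004],"turn":[0.2,-0.3,0]},{"gripper":0,"travel":[0,0,-0.005],"turn":[0,0,0]},{"gripper":0,"travel":[0,0,-0.005],"turn":[0,0,0]},{"gripper":0,"travel":[0,0,-0.005],"turn":[0,0,0]},{"gripper":0,"travel":[0,0,0],"turn":[0,0,0]},{"gripper":0,"travel":[0,0,0],"turn":[0,0,0]}]' 80
python3 -c "
from h import *
print(down(),totool([.562,.1545,.085]))
p,d=snapshot('scene');cv2.imwrite('pics/s8.png',cv2.resize(p[130:260,190:340],None,fx=4,fy=4))"
```

```text
time_s: 13.1
position: [0.5621, 0.1556, 0.1067]
ee_rot: [2.422, 2.0, 0.01]
wrist_force: [-1.0, -0.4, 0.4]
gripper_width: 0.0528
[ 0.24590998 -0.25242894  0.        ] [-1.21812011e-03 -1.08179760e-05  2.16639770e-02]
```

View pics/s8.png

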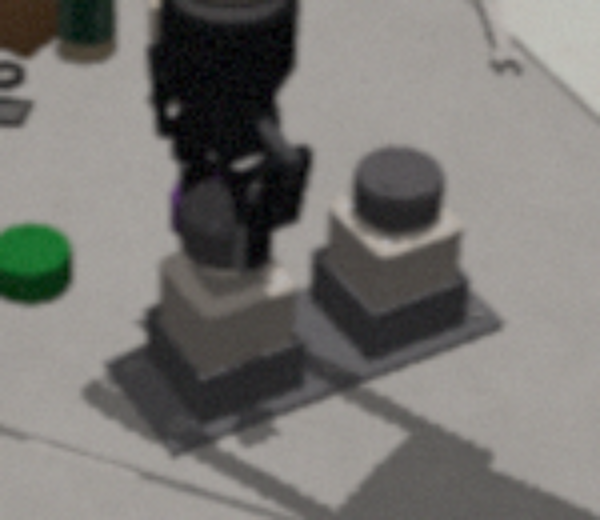

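The cap is coming up at (215,220) in the crop, and the jar is still down. I'll lift to about 10 cm above the rim, which is TCP z of about 0.208.

```bash
python3 -m jog '[{"gripper":0,"travel":[0,0,-0.01],"turn":[0,0,0]},{"gripper":0,"travel":[0,0,-0.02],"turn":[0,0,0]},{"gripper":0,"travel":[0,0,-0.025],"turn":[0,0,0]},{"gripper":0,"travel":[0,0,-0.025],"turn":[0,0,0]},{"gripper":0,"travel":[0,0,-0.015],"turn":[0,0,0]},{"gripper":0,"travel":[0,0,0],"turn":[0,0,0]},{"gripper":0,"travel":[0,0,0],"turn":[0,0,0]},{"gripper":0,"travel":[0,0,0],"turn":[0,0,0]}]' 80
python3 -c "
from h import *
print(down(),totool([.561,.1545,.208]),read_state()['dq'].round(4))
p,d=snapshot('scene');cv2.imwrite('pics/s9.png',cv2.resize(p[80:260,170:340],None,fx=3,fy=3))"
```

```text
time_s: 13.95
position: [0.5617, 0.1551, 0.2053]
ee_rot: [2.423, 2.0, 0.008]
wrist_force: [0.5, 0.5, -1.0]
gripper_width: 0.053
[ 0.19777615 -0.22144699  0.        ] [-0.00067355 -0.00053801 -0.00271711] [-0.001   0.0062  0.017  -0.0003 -0.002   0.0002]
```

View pics/s9.png

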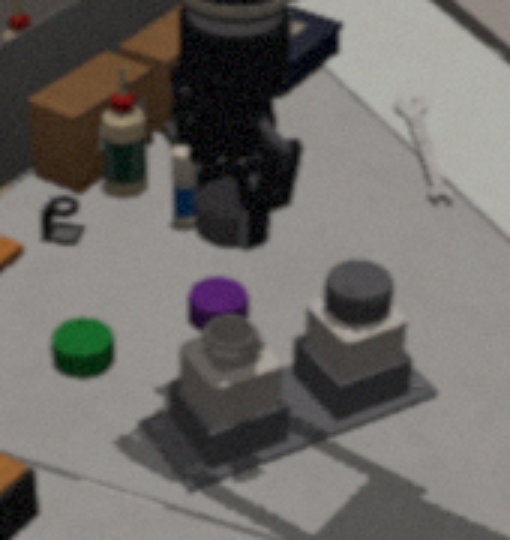

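The cap (230,205) is held above the open neck (232,340), and the right jar is still capped. I'll settle, then make last checks on heights and bystanders.

```bash
python3 -m jog '[{"gripper":0,"travel":[0,0,0],"turn":[0,0,0]},{"gripper":0,"travel":[0,0,0],"turn":[0,0,0]},{"gripper":0,"travel":[0,0,0],"turn":[0,0,0]}]' 80
python3 - <<'E'
from h import *
s=read_state();print(down(),s['position'],s['dq'].round(4),s['wrist_force'])
c=camera_model("scene");K=c["camera_matrix"]
p,d=snapshot("scene");d0=np.load("pics/scene0.npy");p0=cv2.imread("pics/scene0.png")
v,u=np.mgrid[0:384,0:512]
def W(d): return (np.stack([(u-K[0,2])/K[0,0]*d,(v-K[1,2])/K[1,1]*d,d],-1)-c["t"])@c["R"]
A=W(d0);B=W(d)
for name,X in(("before",A),("after",B)):
  for cx,cy in((.559,.158),(.529,.043)):
    m=(np.hypot(X[...,0]-cx,X[...,1]-cy)<.05)&(X[...,2]>.075)&(X[...,2]<.094)
    m2=(np.hypot(X[...,0]-cx,X[...,1]-cy)<.03)&(X[...,2]>.1)&(X[...,2]<.13)
    h,e=np.histogram(X[m][:,2],bins=19,range=(.075,.094))
    print(name,"shoulder mode",e[h.argmax()],h.max(),"top mean",np.median(X[m2][:,2]))
m=(np.hypot(B[...,0]-.557,B[...,1]-.16)<.04)&(B[...,2]>.18)&(B[...,2]<.215)
print("cap pts",np.percentile(B[m][:,2],[1,5,50]))
for n,b in(("cards",(205,280,270,330)),("block",(125,225,190,285))):
    x0,y0,x1,y1=b;print(n,np.abs(p[y0:y1,x0:x1].astype(int)-p0[y0:y1,x0:x1]).mean())
E
```

```text
time_s: 14.3
position: [0.5602, 0.1548, 0.2016]
ee_rot: [-2.421, -1.998, 0.001]
wrist_force: [-0.4, -0.0, -1.1]
gripper_width: 0.053
[-0.15373775 -0.08652058  0.        ] [0.56019059 0.15477803 0.20161395] [-0.0018  0.0066  0.0105  0.0011  0.0009 -0.0018] [-3.88565496e-01 -5.35805772e-04 -1.10924244e+00]
before shoulder mode 0.086 52 top mean 0.11847448194987145
before shoulder mode 0.086 58 top mean 0.1183329596565785
after shoulder mode 0.086 70 top mean 0.10598754266316343
after shoulder mode 0.086 49 top mean 0.11861485603868341
cap pts [0.2030248  0.20398626 0.20962342]
cards 6.514153846153846
block 6.222136752136752
```

```bash
python3 - <<'E'
from h import *
p,d=snapshot("scene");p0=cv2.imread("pics/scene0.png")
for n,(x0,y0,x1,y1) in dict(cards=(205,280,270,330),block=(125,225,190,285),ref=(40,230,120,280)).items():
    a=p0[y0:y1,x0:x1].astype(np.float32).mean(2);b=p[y0:y1,x0:x1].astype(np.float32).mean(2)
    print(n,np.abs(a-b).mean(),cv2.phaseCorrelate(a,b))
print(read_state()['position'],read_state()['dq'].round(4))
hand_in()
E
```

```text
cards 6.4448204 ((-0.028960029165624235, 0.017954415741542107), 0.9947778887218899)
block 5.962393 ((0.0013370574842852534, -0.13774589322540365), 1.0752183265156217)
ref 6.004333 ((-0.022337237785983177, 0.011064537170511812), 1.0227410521507263)
[0.56024827 0.1548057  0.20180737] [ 0.0005 -0.002  -0.0063 -0.0002 -0.0009  0.0009]
the job is handed in; nothing more can be done
```

The lighter jar, the left one, is open. The gripper is holding its cap level, about 93 mm above the rim, and I handed the job in at about 14.4 s.

- **Weighing:** I raised both jars about 11–12 mm by their locked caps and set them down again. The right jar read about 4.9 N (roughly 0.5 kg), so it is the heavy one and stays shut. The left read about 1.7 N (roughly 0.2 kg).
- **Opening:** I pressed the left cap down about 5.8 mm, turned it 64° anticlockwise and lifted it off.
- **Jars:** Both jar shoulders were at their starting height of 86 mm. The right cap's top was unchanged at 118.6 mm. I did not check separately that it is still locked.
- **Cap:** The tool was level within 0.2°, and the arm was almost still. The gripper opening of 53 mm fits the 54 mm cap.
- **Bystanders:** The image shift at the card pack and the knocking block was under 0.15 px, so neither moved.

Two readings disagreed:
- **Scene camera:** It placed the caps about 8 mm away in y from where the top and wrist cameras did. I relied on the wrist and top views, and both grasps were good.
- **Final height:** The arm sank about 4 mm after the final lift, then held at 0.202 m. That is why the cap is at 93 mm rather than 100 mm, still inside the 60–150 mm range.

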